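# Discharge the board and hold the loupe over the red capacitor

## Task

Discharge the circuit board by pressing the blue plunger on its holder all the way down to its stop for half a second, then let it spring back up. Then take the loupe from its rest by the handle and hold it level, lens centred over the red capacitor and ring at the same height as the yellow collar on the gauge post; finish while still holding it there. Do not knock the loupe against the holder or anything mounted on it, and leave the other things on the bench where they are.

Things in the scene. Friction and masses are not known exactly. Their poses are not given: they have to be found in the camera images.
- plunger_top (a point): Centre of the flat top of the blue discharge plunger, a round head 26 across and 14 high on a dark barrel, at one corner of the board holder; this top is 60 mm above the table when up. It is pressed straight down.
- plunger (a joint): Travel of the plunger in m: 0 up, 0.010 fully down on its stop (hard stop). A spring returns it: about 3 N to start, 7 N at the stop.
- holder: (All sizes in mm.) Board holder fixed to the table: aluminium plate 200 (x) x 220 (y) x 12 carrying an orange-brown circuit board whose top is 24 above the table; origin at the centre of the plate's underside, z up. In its frame (x, y): plunger at (-65, -88), steel gauge post (8 across, top 118 above the table) at (75, 92). Nothing on the board is higher than 44 above the table.
- collar: Yellow collar on the gauge post, 24 across and 14 high, marking the loupe's focal height; origin at its middle, whose height differs from start to start (85 to 108 above the table). Fixed.
- cap_red: The part to inspect: the one red capacitor, an upright cylinder 16 across, 16 high, on the board; origin at the centre of its underside (24 above the table), its top 40 above the table. Fixed.
- cap_green1: A green capacitor of the same size on the board, 38 from its neighbour in the row of three. Fixed.
- cap_green2: Another green capacitor, the same. Fixed.
- loupe: Loupe: dark ring 64 across and 14 high with a clear lens 54 across, and a straight orange handle along its -x axis, 16 wide (y), 14 high, from 31 to 133 from the lens centre. Origin at the lens centre on the underside, z up; at the start it lies level, its underside 34 above the table. Mass 60 to 130 g.
- loupe_lens (a point): Centre of the loupe's ring and lens, 7 above the underside (mid-height of ring and handle).
- loupe_grip (a point): Balance point of the loupe in the middle of the handle's thickness, 68 from the lens centre along the handle (41 above the table at the start): the place to take it, from above, fingers on both sides of the handle.
- rest: Grey loupe rest fixed to the table, its base plate 175 x 50 x 6 and two pads 34 high, 46 wide under the ring and 30 wide under the handle's tail; the handle is clear below from 20 to 105 from the lens centre. Origin on the table under the loupe's lens, x along the handle towards the lens.
- cassette: Bystander, leave alone: black tape cassette lying flat, 64 x 100 x 10, beside the work on the robot's right. Sizes in mm. Origin at the underside centre.
- screwdriver: Bystander, leave alone: screwdriver with red handle, 170 long, lying down beyond the work. Sizes in mm. Origin at the underside near its middle.
- spool: Bystander, leave alone: bare metal spool 52 across, 40 high. Sizes in mm. Origin at the underside centre.
- jar: Bystander, leave alone: small amber jar 42 across, 50 high, standing between the holder and the rest. Sizes in mm. Origin at the underside centre.
- dish: Bystander, leave alone: steel dish 80 across, 25 high, on the robot's side. Sizes in mm. Origin at the underside centre.
- motor: Bystander, leave alone: small round steel motor 38 across, 40 high, on the robot's side. Sizes in mm. Origin at the underside centre.
- knob: Bystander, leave alone: loose black control knob 26 across, 18 high, standing beside the loupe rest about 100 from the loupe's handle. Sizes in mm. Origin at the underside centre.
There are look-alikes about, which are no part of the job. There is more than one size of the loupe; the one meant has the size given above.

How it is judged:
By the outcome, as a careful person would: the job done as asked, in the order asked, and still so for the second after the job is handed in, while the arm keeps its last pose, push and grip.
It also fails if it takes over 54 s, if anything falls off the work surface, if the arm or the gripper's body presses on something with over 40 N, if the wrist force passes 120 N, or if a joint passes its speed limit or range.

## Robot

A 7-joint arm with a two-finger parallel gripper is mounted at the origin on the work surface. World frame = base frame: x ahead of the robot, y to its left, z up, the work surface at z = 0. Lengths are in m, angles in rad, forces in N, time in s.
With the tool pointing down it reaches from about 0.4 to 0.85 m from the base axis. Payload 10.4 kg.
Tool frame: the origin (TCP) lies at the centre of the arm's flange, where the gripper is bolted on; the fingertips stand 173 mm ahead of it and the grasp point (between the pads) lies 155 mm ahead of it (manip.nose_length is the distance from the TCP to the fingertips, in m); z points along the fingers, x is the direction in which the jaws open and shut, and the axes are right-handed (so a half turn about z gives the same grasp; the last joint's range is limited). The gripper opens to 85 mm and grips with 20 to 120 N. Pads are 22 mm wide; open, the fingers measure 114 mm over their backs; the gripper's body (76 mm by 85 mm) begins 54 mm behind the grasp point. The pads swing forward as they close: fully open they stand 13 mm farther back than shut.
Start: joints at [1.085, 0.332, -0.065, 1.46, 0.022, 1.35, -0.088], TCP at [0.279, -0.559, 0.405] pointing down, gripper open.
Joint ranges: [-2.6, 2.6], [-0.5, 2.12], [-1.47, 1.34], [0.16, 2.42], [-1.27, 4.41], [0.06, 2.06], [-2.6, 2.6]. Speed limits (rad/s): [2.22, 2.22, 2.79, 2.79, 3.14, 3.14, 3.14].

## Interface

Orientations are given as a unit quaternion [x, y, z, w].
In Python, from workcell import status, cams, order, manip gives the robot as it stands.
- The arm moves only by the tool servo_tool, never from a script. Its argument "motion" is a list that holds one entry, the list of rows, each a list of 6 numbers: the shift along the tool's x, y, z in units of 50 mm (1.0 is 50 mm), then the turn, a rotation vector about the tool's x, y, z in units of 5 degrees (1.0 is 5 degrees). In form: [[[x, y, z, ax, ay, az], ...]]. A call has 1 to 12 rows; each row shifts and turns the pose as measured when the row begins, along the tool's axes as they then stand; what a row does not reach is not made up. A row lasts 1/10 s, in which the tool goes at most 50 mm and 8.59 degrees, less where a joint would pass 70% of its speed; a pose out of reach is approached as far as the arm can. A call is refused whole if a number of a shift passes 1 or a number of a turn 1, either way. A call with a gripper value outside its range is refused whole. "jaw" is the closure in counts, from 0 (fully open) to 255 (shut), set as the call begins (left out, the last holds). The fingers move at their own pace and stop on an object; "force" is the grip in N (left out, the last holds). Time passes only in rows, so rows that do not move let the fingers close. It gives the time, the measured TCP pose, the force and the opening at its end, in the units of the state.
- status.get_obs(): the state, without advancing time (a new reading comes with each control period).
- cams.camera(name): name is "scene" or "top"; returns a dict with "color" (480x640x3 uint8, red, green, blue), "vertical_fov" (degrees; the focal length in pixels is half the picture's height over the tangent of half this angle, whatever the lens; pixels are square), "cx", "cy" (the principal point, pixels), "k1" (the pictures are not rectified: a ray, as slopes to the right and down, at radius r is drawn at 1 + k1 r^2 times it, then the intrinsics apply), "extrinsics" (4x4, takes a point from camera to world coordinates). Camera axes: x right, y down, z forward; pixel columns grow to the right and rows downward; lengths in m; the calibration is good to about 2 mm. A picture is of the moment at which its call begins. There is no depth.
- order.hand_in(): hands the job in, once; it reports no verdict.
The state is a dict: "clock": time; "joint_pos": joint angles; "joint_velocities": joint speeds; "tau": joint torques, N m; "position": TCP position; "ee_rot": TCP orientation; "ft_force": force on the tool from outside, world axes, zero at the start; "torque": the same for the moment, N m; "grip_width": opening from 0.0 (shut) to 1.0 (fully open).
Only numpy, scipy, OpenCV 4.12 (cv2) and the standard library are available. Lean on these libraries where they do the work, as an engineer would, in place of code of your own. Each camera call takes 0.05 s, during which the arm holds its last target.

## Working session

There is one attempt and no reset: what is moved stays moved. The work goes in short steps, Python scripts to look and compute and a tool call to move; the robot and the scene stay as the last step left them, time stands still between calls to the robot, and variables do not carry over. Pictures are saved under pics/ and viewed, and the job is handed in when it is done.

Besides the shell and the picture viewer there is one more tool, called after ">>>" as name([rows], argument=value, ...), one row to a line, values as JSON. servo_tool: Moves the arm, as the interface text tells. Its arguments: {"type":"object","properties":{"motion":{"type":"array","items":{"type":"array","items":{"type":"array","items":{"type":"number"}}}},"jaw":{"type":"number"},"force":{"type":"number"}},"required":["motion"]}

```bash
mkdir -p pics; ls; cat > h.py <<'E'
import numpy as np, cv2
from workcell import status, cams, order, manip
def snap(n,f):
    c=cams.camera(n); cv2.imwrite('pics/'+f+'.png',c['color'][:,:,::-1]); np.savez('pics/'+f+'.npz',**c); return c
def load(f):
    d=np.load('pics/'+f+'.npz'); return {k:d[k] for k in d}
def ray(c,u,v):
    h=c['color'].shape[0]; f=h/2/np.tan(np.radians(float(c['vertical_fov']))/2)
    K=np.array([[f,0,float(c['cx'])],[0,f,float(c['cy'])],[0,0,1]])
    p=cv2.undistortPoints(np.array([[[u,v]]],float),K,np.array([float(c['k1']),0,0,0,0]))[0,0]
    E=c['extrinsics']; return E[:3,3],E[:3,:3]@np.array([p[0],p[1],1])
def onz(c,u,v,z):
    o,d=ray(c,u,v); return o+d*(z-o[2])/d[2]
def proj(c,P):
    h=c['color'].shape[0]; f=h/2/np.tan(np.radians(float(c['vertical_fov']))/2)
    E=c['extrinsics']; q=E[:3,:3].T@(np.array(P)-E[:3,3]); x,y=q[:2]/q[2]; s=1+float(c['k1'])*(x*x+y*y)
    return np.array([f*x*s+float(c['cx']),f*y*s+float(c['cy'])])
def tri(c1,p1,c2,p2):
    o1,d1=ray(c1,*p1);o2,d2=ray(c2,*p2)
    s=np.linalg.lstsq(np.c_[d1,-d2],o2-o1,rcond=None)[0]
    a=o1+d1*s[0];b=o2+d2*s[1]; return (a+b)/2,np.linalg.norm(a-b)
E
python3 - <<'E'
from h import *
for n in('scene','top'):
    c=snap(n,n+'0'); print(n,c['vertical_fov'],c['cx'],c['cy'],c['k1']);print(c['extrinsics'].round(3))
print(status.get_obs(), manip.nose_length)
E
```

```text
pics
scene 53.6274034949751 328.41394500581293 242.9220973545399 -0.08646964476598984
[[-0.278  0.522 -0.807  1.299]
 [ 0.961  0.165 -0.224  0.167]
 [ 0.017 -0.837 -0.547  0.584]
 [ 0.     0.     0.     1.   ]]
top 50.649693663502035 318.70016463802995 251.0047468850826 -0.030097091988429876
[[-1.600e-02 -9.910e-01  1.350e-01  3.850e-01]
 [-1.000e+00  1.600e-02  1.000e-03 -4.000e-02]
 [-3.000e-03 -1.350e-01 -9.910e-01  1.223e+00]
 [ 0.000e+00  0.000e+00  0.000e+00  1.000e+00]]
{'clock': 0.1, 'joint_pos': array([ 1.08540824,  0.33279506, -0.0647096 ,  1.46084757,  0.02161591,
        1.34986539, -0.08848754]), 'joint_velocities': array([ 1.92783881e-07, -2.38767860e-03,  2.06183807e-04, -2.53288553e-03,
       -4.58228254e-05,  1.96271882e-04,  2.13281249e-03]), 'tau': array([ 1.09821474e-03, -6.26744628e+01,  4.88433614e-02, -3.92428350e+01,
        1.62894989e-02,  6.98871212e-03,  7.05012667e-05]), 'position': array([ 0.27898853, -0.5591555 ,  0.40400855]), 'ee_rot': array([ 8.50436219e-01, -5.26077813e-01, -5.35058879e-04, -2.92211145e-04]), 'ft_force': array([0.23532409, 0.32487925, 0.22045568]), 'torque': array([-0.0230687 ,  0.00877252, -0.00097675]), 'grip_width': 0.9939370841268836} 0.1734
```

View pics/scene0.png

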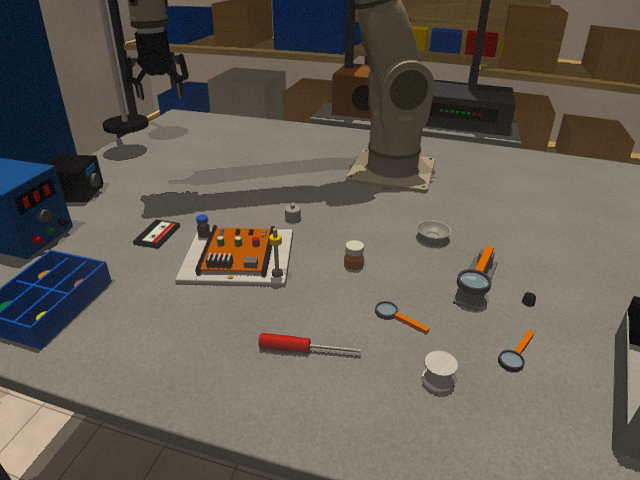

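View pics/top0.png

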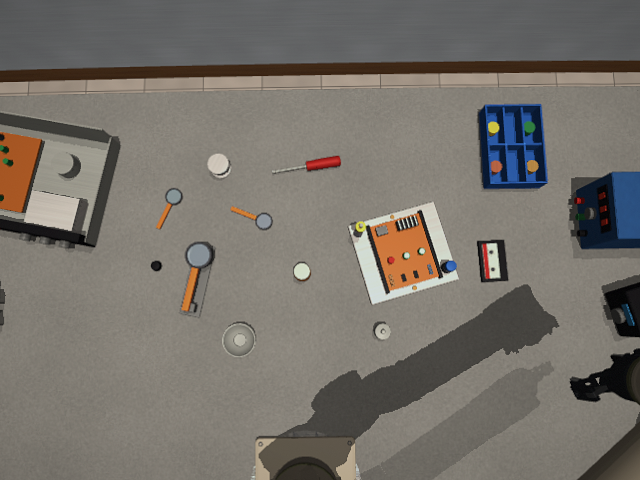

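The scene shows three loupes. In the top view their lenses are at (199,256) on the grey rest, (174,196) on the table and (263,221) on the table. The one on the rest is the largest, so it fits. The blue plunger is at (449,267), the yellow collar at (361,228) and the red capacitor at about (391,260). I'll enlarge these to confirm.

```bash
python3 - <<'E'
from h import *
t=cv2.imread('pics/top0.png');s=cv2.imread('pics/scene0.png')
r=lambda im,x,y,w,h:cv2.resize(im[y:y+h,x:x+w],(400,300),interpolation=cv2.INTER_CUBIC)
o=np.vstack([np.hstack([r(t,340,195,132,99),r(t,140,220,140,105)]),np.hstack([r(s,170,200,140,105),r(s,430,230,120,90)])])
cv2.imwrite('pics/crop.png',o)
E
```

```text
(no output)
```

View pics/crop.png

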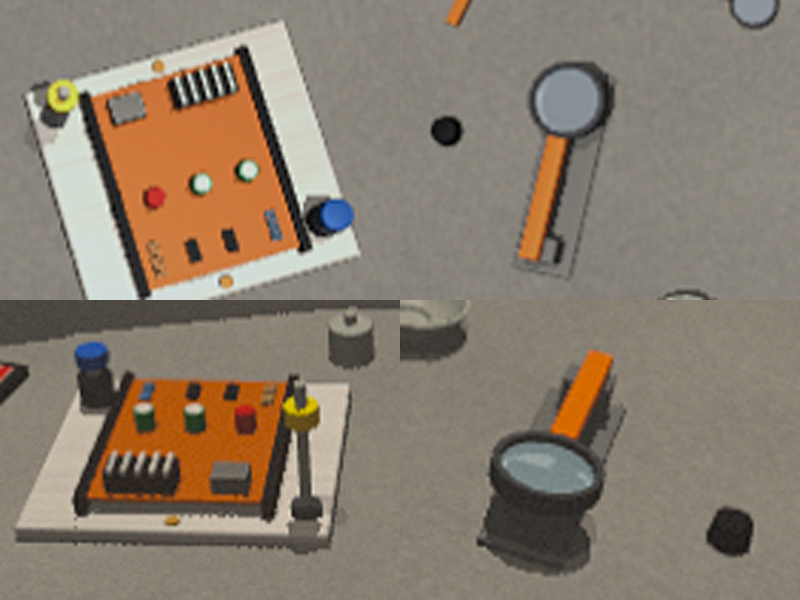

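The crop confirms the large loupe on the rest, one red capacitor between the post and the two green ones, the blue plunger at the near corner, and the yellow collar. Next I measure them.

```bash
cat > m.py <<'E'
from h import *
def mask(c,lo,hi,box):
    hsv=cv2.cvtColor(c['color'],cv2.COLOR_RGB2HSV); m=cv2.inRange(hsv,np.array(lo),np.array(hi))
    k=np.zeros_like(m);x,y,w,h=box;k[y:y+h,x:x+w]=m[y:y+h,x:x+w];return k
def cen(m):
    n,l,s,ce=cv2.connectedComponentsWithStats(m);i=1+np.argmax(s[1:,4]);return ce[i],s[i]
E
python3 - <<'E'
from m import *
t=load('top0');s=load('scene0')
for n,lo,hi,bt,bs,z in [('plunger',(105,130,60),(125,255,255),(430,250,40,30),(190,205,25,30),.058),
  ('collar',(22,150,120),(35,255,255),(345,215,30,30),(262,225,30,30),.1),
  ('red',(0,190,60),(4,255,255),(380,250,20,20),(245,230,20,20),.04),
  ]:
    a=cen(mask(t,lo,hi,bt));b=cen(mask(s,lo,hi,bs))
    print(n,a,b,tri(t,a[0],s,b[0]),onz(t,*a[0],z), onz(s,*b[0],z))
# red wrap
# lens: bluish gray; handle orange
hsv=cv2.cvtColor(t['color'],cv2.COLOR_RGB2HSV)
print(hsv[256,180:220].tolist())
m=mask(t,(5,180,120),(18,255,255),(170,255,50,70));c,st=cen(m);print('handle',c,st)
r=cv2.minAreaRect(np.argwhere(m)[:,::-1].astype(np.float32));print(r)
b=cv2.boxPoints(r);P=[onz(t,*p,.048)for p in b];print(np.round(P,4))
E
```

```text
plunger (array([450.58888889, 265.51111111]), array([446, 261,  11,  11,  90], dtype=int32)) (array([201.22641509, 217.45283019]), array([196, 215,  11,   7,  53], dtype=int32)) (array([ 0.50530721, -0.34482879,  0.05505381]), np.float64(0.0015320180687171151)) [ 0.50468433 -0.34333305  0.058     ] [ 0.50971869 -0.34284349  0.058     ]
collar (array([359.96551724, 227.15517241]), array([356, 222,  10,  10,  58], dtype=int32)) (array([274.78181818, 237.12727273]), array([269, 234,  12,   7,  55], dtype=int32)) (array([ 0.59142887, -0.13389102,  0.0962835 ]), np.float64(0.002147832412951874)) [ 0.59038969 -0.13256128  0.1       ] [ 0.59694523 -0.13268527  0.1       ]
red (array([390.5625, 259.6875]), array([388, 257,   6,   7,  32], dtype=int32)) (array([255.11111111, 238.77777778]), array([252, 237,   7,   4,  18], dtype=int32)) (array([ 0.52333167, -0.20871434,  0.03640869]), np.float64(0.0017982650248839012)) [ 0.52259789 -0.20734965  0.04      ] [ 0.52850146 -0.20717945  0.04      ]
[[18, 28, 137], [21, 26, 135], [19, 26, 138], [18, 27, 142], [22, 24, 119], [10, 9, 81], [150, 9, 54], [100, 26, 117], [99, 19, 172], [99, 20, 165], [102, 25, 150], [101, 27, 150], [101, 27, 150], [103, 27, 151], [102, 25, 150], [101, 27, 150], [103, 27, 151], [102, 25, 151], [102, 25, 151], [104, 25, 151], [102, 25, 151], [102, 25, 150], [102, 25, 150], [102, 25, 151], [100, 25, 150], [104, 25, 151], [103, 24, 150], [103, 27, 152], [101, 26, 156], [103, 21, 111], [135, 7, 77], [150, 5, 48], [120, 9, 27], [18, 26, 50], [20, 24, 63], [21, 28, 120], [19, 26, 137], [18, 25, 135], [19, 27, 132], [19, 27, 132]]
handle [189.74021352 289.04270463] [182 268  16  43 281]
((189.7352752685547, 289.058837890625), (6.3059258460998535, 42.928802490234375), 14.03624439239502)
[[0.4144 0.2803 0.048 ]
 [0.5108 0.2578 0.048 ]
 [0.507  0.2434 0.048 ]
 [0.4107 0.2661 0.048 ]]
```

```bash
python3 - <<'E'
from m import *
t=load('top0');s=load('scene0')
def hull(m):
    n,l,st,ce=cv2.connectedComponentsWithStats(m);i=1+np.argmax(st[1:,4])
    h=cv2.convexHull(np.argwhere(l==i)[:,::-1].astype(np.float32));M=cv2.moments(h);return np.array([M['m10']/M['m00'],M['m01']/M['m00']]),st[i]
R={}
for n,lo,hi,bt,bs,z in [('plunger',(100,90,30),(128,255,255),(430,250,40,30),(190,205,25,30),.053),
  ('collar',(18,120,50),(38,255,255),(345,215,30,30),(262,225,30,30),.096),
  ('red',(0,190,30),(5,255,255),(380,250,20,20),(245,230,20,20),.032),
  ('red2',(0,190,30),(180,255,150),(384,253,14,14),(250,232,11,15),.032)]:
    a=hull(mask(t,lo,hi,bt));b=hull(mask(s,lo,hi,bs))
    print(n,a[0].round(1),a[1],b[0].round(1),b[1],tri(t,a[0],s,b[0]),onz(t,*a[0],z).round(4), onz(s,*b[0],z).round(4))
# expected pixel check for loupe rings; lens ellipse by gray-blue mask
m=mask(t,(92,12,90),(112,60,255),(180,235,45,42));m=cv2.morphologyEx(m,cv2.MORPH_CLOSE,np.ones((5,5),np.uint8));a=hull(m)
m2=mask(s,(85,12,90),(115,90,255),(455,262,45,35));m2=cv2.morphologyEx(m2,cv2.MORPH_CLOSE,np.ones((5,5),np.uint8));b=hull(m2)
print('lens',a,b,tri(t,a[0],s,b[0]),onz(t,*a[0],.045),onz(s,*b[0],.045))
im=np.hstack([cv2.resize(i[y:y+h,x:x+w],(400,400),interpolation=0) for i,(x,y,w,h) in ((s['color'],(262,220,30,30)),(t['color'],(345,213,30,30)))])
cv2.imwrite('pics/col.png',im[:,:,::-1])
E
```

```text
plunger [450.2 265.7] [445 261  12  11 100] [201.3 219. ] [196 215  11   9  82] (array([ 0.50535442, -0.34503437,  0.05103601]), np.float64(0.0017071897571610411)) [ 0.5048 -0.3437  0.053 ] [ 0.5083 -0.3441  0.053 ]
collar [360.1 226.6] [355 222  12  11  75] [274.8 239.2] [269 233  13  13 124] (array([ 0.59308634, -0.13403977,  0.09272165]), np.float64(0.0010560803003959087)) [ 0.5923 -0.1333  0.096 ] [ 0.5979 -0.1326  0.096 ]
red [390.8 259.8] [388 257   7   7  36] [254.9 238.5] [252 237   7   4  21] (array([ 0.52301608, -0.20919153,  0.03671684]), np.float64(0.0018964068853269962)) [ 0.5232 -0.209   0.032 ] [ 0.5164 -0.2134  0.032 ]
red2 [388.7 261. ] [387 258   5   6  10] [253.7 239.7] [252 239   5   2   5] (array([ 0.52217889, -0.20853308,  0.03294239]), np.float64(0.009680815759391035)) [ 0.5206 -0.2041  0.032 ] [ 0.5213 -0.2142  0.032 ]
lens (array([198.03548796, 254.73933249]), array([187, 244,  23,  23, 417], dtype=int32)) (array([474.09044369, 279.97326507]), array([460, 273,  29,  15, 313], dtype=int32)) (array([0.54121301, 0.244778  , 0.04301416]), np.float64(0.0005941319994709294)) [0.54094027 0.24460374 0.045     ] [0.54410803 0.24419636 0.045     ]
```

View pics/col.png

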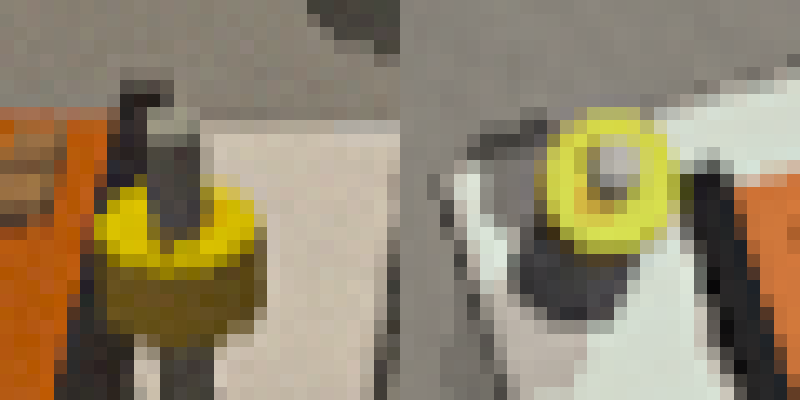

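```bash
python3 - <<'E'
from m import *
t=load('top0');s=load('scene0')
for xy in [(.5923,-.1333),(.593,-.134),(.5945,-.133)]:
    print(xy,[proj(s,(*xy,z)).round(2).tolist() for z in(.118,.088,.092,.096,.1)],proj(t,(*xy,.118)),proj(t,(*xy,.095)))
c=s['color'][222:256,270:282].astype(int)
for y in range(225,256): print(y,s['color'][y,272:279].tolist())
E
```

```text
(0.5923, -0.1333) [[274.96, 227.73], [275.66, 241.12], [275.57, 239.36], [275.47, 237.6], [275.38, 235.82]] [360.9065238  224.82718028] [360.09770461 226.71939216]
(0.593, -0.134) [[274.47, 227.86], [275.18, 241.25], [275.09, 239.49], [274.99, 237.73], [274.9, 235.95]] [361.21374969 224.51141348] [360.39890508 226.40972976]
(0.5945, -0.133) [[274.68, 228.34], [275.38, 241.74], [275.29, 239.98], [275.2, 238.22], [275.1, 236.44]] [360.74420854 223.85270892] [359.93884295 225.76376902]
225 [[128, 119, 108], [129, 119, 108], [126, 119, 106], [140, 131, 121], [138, 130, 119], [138, 134, 119], [138, 131, 118]]
226 [[81, 78, 68], [80, 71, 66], [94, 86, 76], [142, 134, 119], [138, 130, 117], [134, 128, 115], [136, 128, 118]]
227 [[38, 29, 26], [34, 29, 25], [79, 74, 69], [145, 136, 121], [135, 126, 113], [136, 127, 114], [135, 126, 114]]
228 [[60, 51, 49], [130, 128, 111], [136, 131, 118], [155, 152, 131], [149, 141, 129], [128, 118, 108], [129, 119, 108]]
229 [[57, 48, 46], [157, 152, 131], [153, 149, 131], [150, 147, 127], [131, 129, 114], [176, 164, 148], [174, 163, 147]]
230 [[50, 42, 41
[... 2141 characters left out ...]
5, 63, 55], [181, 168, 156]]
250 [[192, 179, 164], [206, 197, 178], [60, 56, 52], [69, 64, 59], [71, 64, 58], [64, 59, 55], [168, 158, 143]]
251 [[181, 171, 157], [205, 195, 177], [58, 55, 47], [74, 68, 60], [68, 66, 59], [62, 56, 51], [165, 157, 141]]
252 [[187, 178, 159], [203, 192, 175], [84, 78, 69], [67, 66, 58], [73, 66, 61], [63, 60, 50], [167, 156, 141]]
253 [[203, 193, 172], [207, 195, 174], [91, 88, 80], [67, 62, 53], [72, 67, 60], [66, 63, 57], [168, 157, 144]]
254 [[207, 193, 174], [204, 191, 176], [91, 87, 79], [64, 63, 58], [71, 67, 59], [63, 59, 54], [147, 137, 126]]
255 [[200, 187, 170], [204, 194, 174], [92, 85, 80], [71, 66, 61], [71, 66, 60], [68, 65, 56], [131, 124, 111]]
```

Measured positions, averaging the two views, which differ by 1–3 mm:

| Point | Position (m) |
|---|---|
| Plunger | (.5065, -.344) |
| Collar mid-height | z ≈ .095 (referred to the known 118 mm post top) |
| Red capacitor | (.5245, -.208) |
| Loupe lens | (.542, .2445) |
| Handle yaw | about -12.8° |

First I shut the jaws and move over the plunger.

>>> servo_tool([
  [[-0.26,-0.86,0,0,0,0],[-0.26,-0.86,0,0,0,0],[-0.26,-0.86,0,0,0,0],[-0.26,-0.86,0,0,0,0],[-0.26,-0.86,0,0,0,0],[-0.26,-0.86,0,0,0,0],[-0.26,-0.86,0.3,0,0,0],[0,0,0.6,0,0,0],[0,0,0.6,0,0,0],[0,0,0,0,0,0]],
], jaw=255, force=40)

```text
clock: 1.1
position: [0.5151, -0.334, 0.3227]
ee_rot: [0.85, -0.527, -0.003, -0.001]
ft_force: [-0.5, 0.4, -0.3]
grip_width: 0.001
```

```bash
cat > go.py <<'E'
from h import *
from scipy.spatial.transform import Rotation as R
def go(P,yawx):
    o=status.get_obs(); r=R.from_quat(o['ee_rot']); M=r.as_matrix()
    a=np.radians(yawx); T=np.c_[[np.cos(a),np.sin(a),0],[np.sin(a),-np.cos(a),0],[0,0,-1]]
    print('t',round(o['clock'],2),'pos',o['position'].round(4),'yaw',np.degrees(np.arctan2(M[1,0],M[0,0])).round(2),'F',o['ft_force'].round(2),'w',round(o['grip_width'],3))
    print('dworld',(np.array(P)-o['position']).round(4),'shift',(M.T@(np.array(P)-o['position'])/.05).round(2),'turn',(np.degrees((r.inv()*R.from_matrix(T)).as_rotvec())/5).round(2))
    print('q',o['joint_pos'].round(2))
E
python3 -c "
from go import *
go((.5065,-.344,.2334),-63.5)
print(abs(status.get_obs()['joint_velocities']).max())
snap('scene','s1');snap('top','t1')"
```

```text
t 1.1 pos [ 0.5151 -0.334   0.3227] yaw -63.6 F [-0.47  0.42 -0.31] w 0.001
dworld [-0.0086 -0.01   -0.0893] shift [0.11 0.24 1.79] turn [ 0.02  0.08 -0.02]
q [ 0.69  0.38 -0.24  1.58  0.09  1.2  -0.67]
0.058766195477479376
```

>>> servo_tool([
  [[0.1,0.24,0.4,0,0,0],[0,0,0.4,0,0,0],[0,0,0.4,0,0,0],[0,0,0,0,0,0],[0,0,0,0,0,0]],
])

```text
clock: 1.7
position: [0.5076, -0.3507, 0.2767]
ee_rot: [0.848, -0.53, 0.007, 0.0]
ft_force: [-0.6, 0.2, 0.9]
grip_width: 0.001
```

```bash
python3 -c "
from go import *
go((.5065,-.344,.2334),-63.5)
a=snap('scene','s2');b=snap('top','t2')
r=lambda im,x,y,w,h:cv2.resize(im[y:y+h,x:x+w],(400,300),interpolation=cv2.INTER_CUBIC)
cv2.imwrite('pics/c2.png',np.hstack([r(a['color'],150,150,120,90),r(b['color'],400,220,120,90)])[:,:,::-1])"
```

```text
t 1.7 pos [ 0.5076 -0.3507  0.2767] yaw -64.06 F [-0.56  0.21  0.87] w 0.001
dworld [-0.0011  0.0067 -0.0433] shift [-0.14 -0.03  0.86] turn [-0.08 -0.14 -0.11]
q [ 0.71  0.42 -0.22  1.63  0.1   1.09 -0.66]
```

View pics/c2.png

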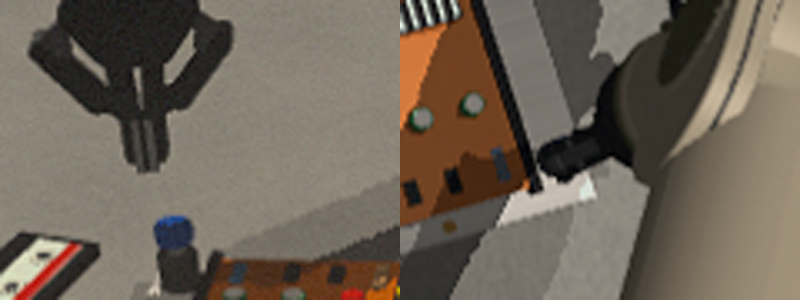

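The scene crop shows the closed tips about 7 mm to the -y side of the plunger, which agrees with the computed offset. I'll correct that and descend.

>>> servo_tool([
  [[-0.14,-0.03,0.2,-0.08,-0.14,-0.1],[0,0,0.2,0,0,0],[0,0,0,0,0,0],[0,0,0,0,0,0]],
])

```text
clock: 2.2
position: [0.5065, -0.3429, 0.2572]
ee_rot: [0.851, -0.526, 0.001, -0.0]
ft_force: [-0.5, -0.4, 0.6]
grip_width: 0.0
```

```bash
python3 -c "
from go import *
go((.5065,-.344,.2334),-63.5)
a=snap('scene','s3')
r=lambda im,x,y,w,h:cv2.resize(im[y:y+h,x:x+w],(600,450),interpolation=cv2.INTER_CUBIC)
cv2.imwrite('pics/c3.png',r(a['color'],160,170,80,60)[:,:,::-1])"
```

```text
t 2.2 pos [ 0.5065 -0.3429  0.2572] yaw -63.46 F [-0.49 -0.37  0.59] w 0.0
dworld [-0.     -0.0011 -0.0238] shift [0.02 0.01 0.48] turn [-0.01 -0.01  0.01]
q [ 0.7   0.43 -0.23  1.65  0.11  1.07 -0.67]
```

View pics/c3.png

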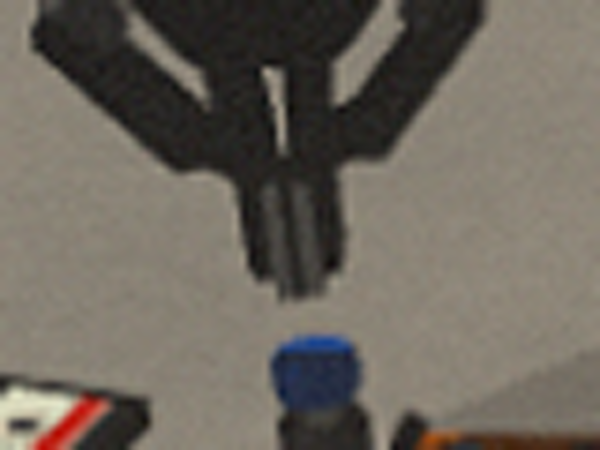

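Tips are over the head within about 3 mm. Pressing.

>>> servo_tool([
  [[0,0,0.2,0,0,0],[0,0,0.2,0,0,0],[0,0,0.1,0,0,0],[0,0,0.05,0,0,0],[0,0,0.05,0,0,0]],
])

```text
clock: 2.75
position: [0.5069, -0.3433, 0.2256]
ee_rot: [0.85, -0.526, 0.001, -0.0]
ft_force: [-2.8, 0.8, 6.2]
grip_width: -0.003
```

```bash
python3 -c "
from go import *
go((.5065,-.344,.2234),-63.5)"
```

```text
t 2.75 pos [ 0.5069 -0.3433  0.2256] yaw -63.49 F [-2.82  0.81  6.18] w -0.003
dworld [-0.0004 -0.0007 -0.0022] shift [0.01 0.01 0.04] turn [-0.02 -0.03  0.  ]
q [ 0.7   0.47 -0.22  1.67  0.12  1.01 -0.67]
```

>>> servo_tool([
  [[0,0,0.05,0,0,0],[0,0,0.05,0,0,0],[0,0,0.05,0,0,0],[0,0,0.05,0,0,0]],
])

```text
clock: 3.15
position: [0.5071, -0.3433, 0.2233]
ee_rot: [0.85, -0.526, 0.001, 0.001]
ft_force: [-11.7, 7.2, 27.0]
grip_width: 0.003
```

It's on the stop: 27 N with no further travel. I'll hold it there with a small push.

>>> servo_tool([
  [[0,0,0.04,0,0,0],[0,0,0.04,0,0,0],[0,0,0.04,0,0,0],[0,0,0.04,0,0,0],[0,0,0.04,0,0,0],[0,0,0.04,0,0,0],[0,0,0.04,0,0,0],[0,0,0.04,0,0,0]],
])

```text
clock: 3.95
position: [0.5072, -0.3428, 0.2234]
ee_rot: [0.85, -0.527, 0.002, 0.002]
ft_force: [-9.2, 6.1, 21.8]
grip_width: -0.002
```

```bash
python3 -c "
from go import *
go((.5065,-.344,.2234),-63.5)
a=snap('scene','s4')
r=lambda im,x,y,w,h:cv2.resize(im[y:y+h,x:x+w],(600,450),interpolation=cv2.INTER_CUBIC)
cv2.imwrite('pics/c4.png',r(a['color'],160,170,80,60)[:,:,::-1])"
```

```text
t 3.95 pos [ 0.5072 -0.3428  0.2234] yaw -63.58 F [-9.22  6.06 21.82] w -0.002
dworld [-0.0007 -0.0012 -0.    ] shift [0.02 0.02 0.  ] turn [ 0.01 -0.06 -0.02]
q [ 0.7   0.47 -0.22  1.68  0.12  1.   -0.68]
```

View pics/c4.png

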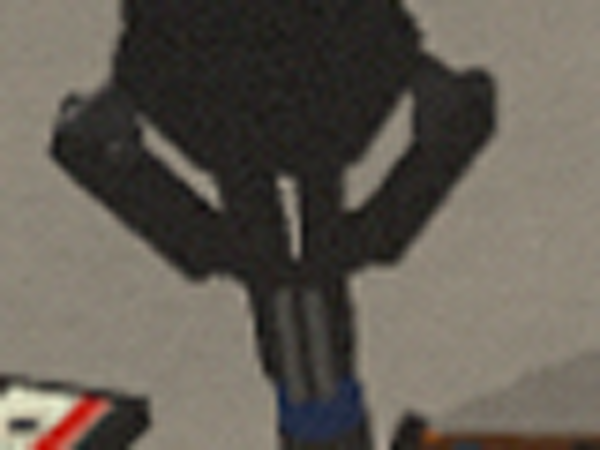

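The picture shows the tips seated on the head, with the blue barely above the barrel. TCP z .2234 matches the full 10 mm of travel, held for over 1 s. Now I retract.

>>> servo_tool([
  [[0,0,-0.2,0,0,0],[0,0,-0.3,0,0,0],[0,0,-0.8,0,0,0],[0,0,-0.8,0,0,0],[0,0,-0.8,0,0,0],[0,0,0,0,0,0]],
])

```text
clock: 4.6
position: [0.5066, -0.3417, 0.3757]
ee_rot: [0.85, -0.527, 0.002, 0.002]
ft_force: [0.2, 0.0, -0.1]
grip_width: -0.001
```

```bash
python3 -c "
from go import *
go((.4755,.259,.33),77.2)
a=snap('scene','s5')
r=lambda im,x,y,w,h:cv2.resize(im[y:y+h,x:x+w],(600,450),interpolation=cv2.INTER_CUBIC)
cv2.imwrite('pics/c5.png',r(a['color'],160,170,80,60)[:,:,::-1])
# plan rows: world step + yaw
p=status.get_obs()['position'];T=np.array([.4755,.259,.33])
from math import *
y=-63.6;N=16
for i in range(N):
    d=(T-p)/N; a=radians(y)
    x=np.array([cos(a),sin(a)]);yy=np.array([sin(a),-cos(a)])
    print([round(float(v),2) for v in (x@d[:2]/.05,yy@d[:2]/.05,-d[2]/.05)],round(y,1)); y+=5
"
```

```text
t 4.6 pos [ 0.5066 -0.3417  0.3757] yaw -63.57 F [ 0.16  0.01 -0.12] w -0.001
dworld [-0.0311  0.6007 -0.0457] shift [-11.04  -4.79   0.86] turn [ 7.000e-02 -1.000e-02 -2.815e+01]
q [ 0.7   0.33 -0.23  1.53  0.08  1.29 -0.65]
[-0.69, -0.3, 0.05] -63.6
[-0.66, -0.36, 0.05] -58.6
[-0.63, -0.41, 0.05] -53.6
[-0.59, -0.47, 0.05] -48.6
[-0.55, -0.52, 0.05] -43.6
[-0.5, -0.56, 0.05] -38.6
[-0.45, -0.6, 0.05] -33.6
[-0.39, -0.64, 0.05] -28.6
[-0.34, -0.67, 0.05] -23.6
[-0.28, -0.7, 0.05] -18.6
[-0.21, -0.72, 0.05] -13.6
[-0.15, -0.74, 0.05] -8.6
[-0.09, -0.75, 0.05] -3.6
[-0.02, -0.75, 0.05] 1.4
[0.05, -0.75, 0.05] 6.4
[0.11, -0.74, 0.05] 11.4
```

View pics/c5.png

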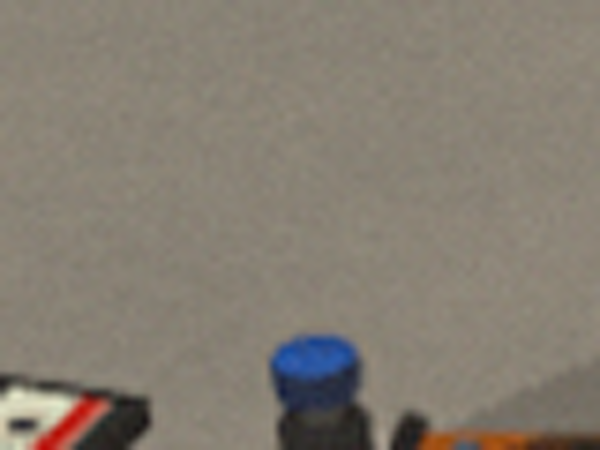

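The plunger has sprung back to its original position. I'll travel to the loupe while turning, with the jaws opening.

>>> servo_tool([
  [[-0.69,-0.3,0,0,0,-1],[-0.66,-0.36,0,0,0,-1],[-0.63,-0.41,0,0,0,-1],[-0.59,-0.47,0,0,0,-1],[-0.55,-0.52,0,0,0,-1],[-0.5,-0.56,0,0,0,-1],[-0.45,-0.6,0,0,0,-1],[-0.39,-0.64,0,0,0,-1],[-0.34,-0.67,0,0,0,-1],[-0.28,-0.7,0,0,0,-1]],
], jaw=0)

```text
clock: 5.65
position: [0.4769, 0.0416, 0.3631]
ee_rot: [0.994, -0.107, -0.007, 0.002]
ft_force: [-0.1, 1.0, 0.3]
grip_width: 1.003
```

```bash
python3 -c "
from go import *
go((.4755,.259,.33),77.2)
"
```

```text
t 5.65 pos [0.4769 0.0416 0.3631] yaw -12.26 F [-0.09  0.95  0.31] w 1.003
dworld [-0.0014  0.2174 -0.0331] shift [-0.94 -4.25  0.65] turn [ -0.07   0.17 -17.89]
q [ 0.39  0.08 -0.6   1.86  0.05  1.23 -0.43]
```

>>> servo_tool([
  [[-0.08,-0.38,0,0,0,-1],[-0.05,-0.39,0,0,0,-1],[-0.01,-0.39,0,0,0,-1],[0.02,-0.39,0,0,0,-1],[0.05,-0.38,0,0,0,-1],[0.09,-0.38,0,0,0,-1],[0.12,-0.37,0,0,0,-1],[0.15,-0.36,0,0,0,-1],[0.18,-0.34,0,0,0,-1],[0.2,-0.32,0,0,0,-1],[0,0,0,0,0,-1],[0,0,0,0,0,-1]],
])

```text
clock: 6.85
position: [0.4669, 0.2481, 0.3523]
ee_rot: [0.903, 0.43, -0.015, -0.005]
ft_force: [1.0, 0.7, 0.3]
grip_width: 1.003
```

```bash
python3 -c "
from go import *
go((.4755,.259,.33),77.2)
"
```

```text
t 6.85 pos [0.4669 0.2481 0.3523] yaw 50.91 F [0.99 0.69 0.33] w 1.003
dworld [ 0.0086  0.0109 -0.0223] shift [0.29 0.01 0.44] turn [-0.3   0.21 -5.26]
q [ 0.17  0.27 -0.84  1.74  0.19  1.26  0.16]
```

>>> servo_tool([
  [[0.1,0,0.1,-0.1,0.1,-1],[0.1,0,0.1,-0.1,0,-1],[0.1,0,0.1,0,0,-1],[0,0,0.1,0,0,-1],[0,0,0,0,0,-1],[0,0,0,0,0,0]],
])

```text
clock: 7.45
position: [0.4732, 0.2601, 0.3258]
ee_rot: [0.782, 0.624, -0.011, -0.002]
ft_force: [-0.4, 0.5, -0.6]
grip_width: 1.003
```

```bash
python3 -c "
from go import *
go((.4755,.259,.27),77.2)
"
```

```text
t 7.45 pos [0.4732 0.2601 0.3258] yaw 77.18 F [-0.44  0.48 -0.62] w 1.003
dworld [ 0.0023 -0.0011 -0.0558] shift [0.   0.07 1.12] turn [-0.19  0.16 -0.01]
q [ 0.18  0.34 -0.9   1.74  0.28  1.22  0.55]
```

>>> servo_tool([
  [[0,0.07,0.3,-0.2,0.16,0],[0,0,0.4,0,0,0],[0,0,0.3,0,0,0],[0,0,0,0,0,0]],
])

```text
clock: 7.85
position: [0.476, 0.2585, 0.2726]
ee_rot: [0.785, 0.62, -0.0, 0.0]
ft_force: [0.1, -0.7, 0.0]
grip_width: 0.999
```

```bash
python3 -c "
from go import *
go((.4755,.259,.196),77.2)
a=snap('scene','s6');b=snap('top','t6')
r=lambda im,x,y,w,h:cv2.resize(im[y:y+h,x:x+w],(400,300),interpolation=cv2.INTER_CUBIC)
cv2.imwrite('pics/c6.png',np.hstack([r(a['color'],420,190,140,105),r(b['color'],130,230,140,105)])[:,:,::-1])
"
```

```text
t 7.85 pos [0.476  0.2585 0.2726] yaw 76.62 F [ 0.06 -0.72  0.03] w 0.999
dworld [-0.0005  0.0005 -0.0766] shift [ 0.01 -0.01  1.53] turn [-0.    0.01 -0.12]
q [ 0.15  0.4  -0.87  1.8   0.34  1.1   0.5 ]
```

View pics/c6.png

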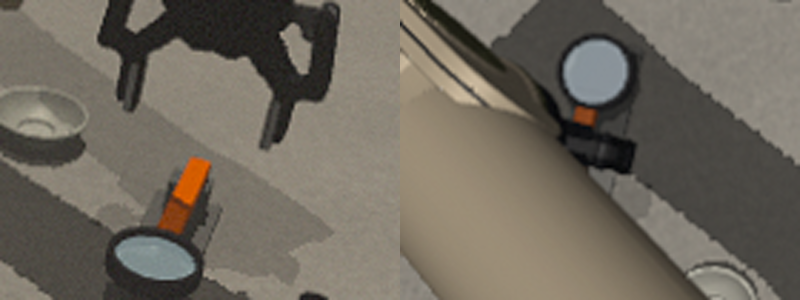

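The open fingers straddle the handle. Descending.

>>> servo_tool([
  [[0,0,0.4,0,0,-0.12],[0,0,0.4,0,0,0],[0,0,0.3,0,0,0],[0,0,0.2,0,0,0],[0,0,0.1,0,0,0],[0,0,0,0,0,0]],
])

```text
clock: 8.55
position: [0.4787, 0.2607, 0.2067]
ee_rot: [0.782, 0.623, 0.004, 0.001]
ft_force: [0.7, -0.8, -0.3]
grip_width: 0.997
```

```bash
python3 -c "
from go import *
go((.4755,.259,.196),77.2)
a=snap('scene','s7');b=snap('top','t7')
r=lambda im,x,y,w,h:cv2.resize(im[y:y+h,x:x+w],(400,300),interpolation=cv2.INTER_CUBIC)
cv2.imwrite('pics/c7.png',np.hstack([r(a['color'],420,190,140,105),r(b['color'],130,230,140,105)])[:,:,::-1])
"
```

```text
t 8.55 pos [0.4787 0.2607 0.2067] yaw 77.13 F [ 0.72 -0.8  -0.28] w 0.997
dworld [-0.0032 -0.0017 -0.0107] shift [-0.05 -0.06  0.21] turn [ 0.09 -0.06 -0.01]
q [ 0.1   0.49 -0.82  1.84  0.43  0.98  0.44]
```

View pics/c7.png

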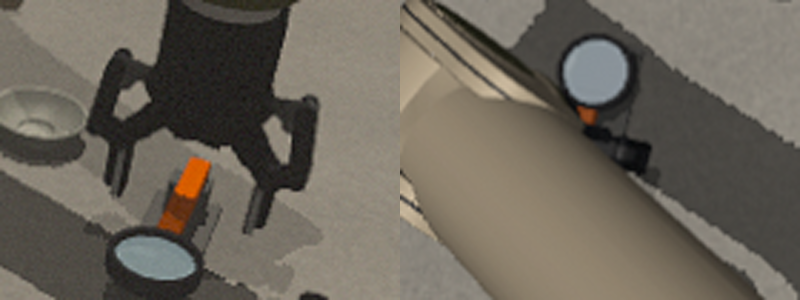

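>>> servo_tool([
  [[-0.05,-0.06,0.14,0.1,-0.06,0],[0,0,0.08,0,0,0],[0,0,0,0,0,0]],
])

```text
clock: 8.95
position: [0.4756, 0.2592, 0.1968]
ee_rot: [0.782, 0.623, 0.001, -0.0]
ft_force: [0.7, 0.0, 0.4]
grip_width: 1.003
```

```bash
python3 -c "
from go import *
go((.4755,.259,.196),77.2)
"
```

```text
t 8.95 pos [0.4756 0.2592 0.1968] yaw 77.12 F [0.68 0.03 0.38] w 1.003
dworld [-0.0001 -0.0002 -0.0008] shift [-0.   -0.    0.02] turn [ 0.01 -0.02 -0.02]
q [ 0.1   0.5  -0.82  1.86  0.44  0.97  0.44]
```

>>> servo_tool([
  [[0,0,0.02,0,0,0],[0,0,0,0,0,0],[0,0,0,0,0,0],[0,0,0,0,0,0],[0,0,0,0,0,0],[0,0,0,0,0,0],[0,0,0,0,0,0],[0,0,0,0,0,0]],
], jaw=255, force=50)

```text
clock: 9.75
position: [0.4758, 0.2593, 0.1962]
ee_rot: [0.782, 0.623, 0.001, 0.0]
ft_force: [1.0, -0.2, -0.1]
grip_width: 0.177
```

```bash
python3 -c "
from go import *
go((.4755,.259,.27),77.2)
a=snap('scene','s8')
r=lambda im,x,y,w,h:cv2.resize(im[y:y+h,x:x+w],(600,450),interpolation=cv2.INTER_CUBIC)
cv2.imwrite('pics/c8.png',r(a['color'],420,190,140,105)[:,:,::-1])
"
```

```text
t 9.75 pos [0.4758 0.2593 0.1962] yaw 77.11 F [ 1.   -0.25 -0.1 ] w 0.177
dworld [-0.0003 -0.0003  0.0738] shift [-0.   -0.   -1.48] turn [ 0.02 -0.02 -0.02]
q [ 0.1   0.51 -0.81  1.86  0.44  0.97  0.43]
```

View pics/c8.png

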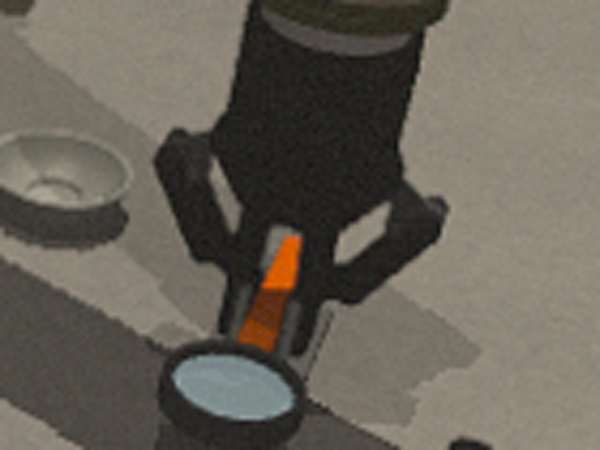

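Gripped: opening .177 is about 15 mm, the handle's width. Lifting.

>>> servo_tool([
  [[0,0,-0.1,0,0,0],[0,0,-0.2,0,0,0],[0,0,-0.3,0,0,0],[0,0,-0.4,0,0,0],[0,0,-0.4,0,0,0],[0,0,-0.4,0,0,0],[0,0,-0.4,0,0,0],[0,0,-0.3,0,0,0],[0,0,-0.1,0,0,0],[0,0,0,0,0,0]],
])

```text
clock: 10.8
position: [0.4747, 0.26, 0.3396]
ee_rot: [0.781, 0.624, 0.003, 0.001]
ft_force: [0.1, 0.0, -0.3]
grip_width: 0.173
```

```bash
python3 -c "
from go import *
go((.458,-.193,.335),77.2)
a=snap('scene','s9');b=snap('top','t9')
r=lambda im,x,y,w,h:cv2.resize(im[y:y+h,x:x+w],(400,300),interpolation=cv2.INTER_CUBIC)
cv2.imwrite('pics/c9.png',np.hstack([r(a['color'],420,150,160,120),r(b['color'],130,210,140,105)])[:,:,::-1])
"
```

```text
t 10.8 pos [0.4747 0.26   0.3396] yaw 77.22 F [ 0.09  0.03 -0.26] w 0.173
dworld [-0.0167 -0.453  -0.0046] shift [-8.91  1.68  0.07] turn [ 0.06 -0.04  0.  ]
q [ 0.19  0.32 -0.91  1.73  0.27  1.21  0.56]
```

View pics/c9.png

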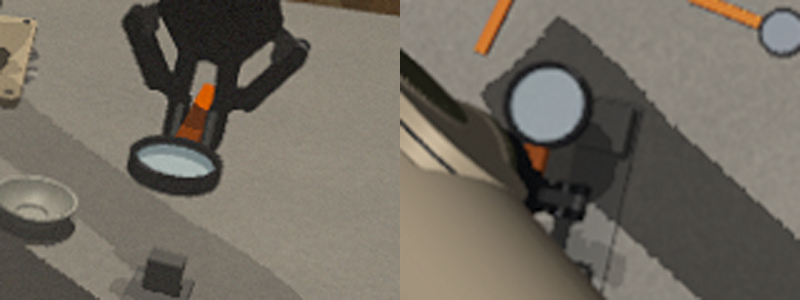

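The loupe is lifted clear and level. I'll carry it across with a soft ramp, underside at about 178 mm, well above the 118 mm post.

>>> servo_tool([
  [[-0.15,0.03,0,0,0,0],[-0.3,0.06,0,0,0,0],[-0.45,0.08,0,0,0,0],[-0.45,0.08,0,0,0,0],[-0.45,0.08,0,0,0,0],[-0.45,0.08,0,0,0,0],[-0.45,0.08,0,0,0,0],[-0.45,0.08,0,0,0,0],[-0.45,0.08,0,0,0,0],[-0.45,0.08,0,0,0,0],[-0.3,0.06,0,0,0,0],[-0.15,0.03,0,0,0,0]],
])

```text
clock: 12.1
position: [0.4601, 0.0164, 0.3274]
ee_rot: [0.782, 0.624, -0.005, -0.005]
ft_force: [1.0, -0.1, -1.5]
grip_width: 0.179
```

```bash
python3 -c "
from go import *
go((.458,-.193,.335),77.2)
"
```

```text
t 12.1 pos [0.4601 0.0164 0.3274] yaw 77.2 F [ 0.97 -0.1  -1.55] w 0.179
dworld [-0.0021 -0.2094  0.0076] shift [-4.09  0.89 -0.16] turn [-0.17  0.02 -0.  ]
q [ 0.65  0.1  -0.8   1.94  0.07  1.15  1.16]
```

>>> servo_tool([
  [[-0.15,0.03,-0.16,-0.17,0,0],[-0.35,0.08,-0.05,0,0,0],[-0.45,0.1,-0.02,0,0,0],[-0.45,0.1,-0.02,0,0,0],[-0.45,0.1,-0.02,0,0,0],[-0.45,0.1,-0.02,0,0,0],[-0.45,0.1,-0.02,0,0,0],[-0.45,0.1,-0.02,0,0,0],[-0.35,0.08,0,0,0,0],[-0.25,0.05,0,0,0,0],[-0.1,0.02,0,0,0,0],[0,0,0,0,0,0]],
])

```text
clock: 13.3
position: [0.4597, -0.1882, 0.3478]
ee_rot: [0.779, 0.628, 0.002, 0.003]
ft_force: [-0.5, 0.6, 0.3]
grip_width: 0.173
```

```bash
python3 -c "
from go import *
go((.458,-.193,.335),77.2)
"
```

```text
t 13.3 pos [ 0.4597 -0.1882  0.3478] yaw 77.74 F [-0.52  0.57  0.3 ] w 0.173
dworld [-0.0017 -0.0048 -0.0128] shift [-0.1  -0.01  0.26] turn [0.08 0.   0.11]
q [ 0.88  0.14 -0.62  1.84  0.09  1.18  1.59]
```

>>> servo_tool([
  [[-0.1,0,0.2,0.08,0,0.1],[0,0,0.3,0,0,0],[0,0,0.2,0,0,0],[0,0,0,0,0,0],[0,0,0,0,0,0]],
])

```text
clock: 13.8
position: [0.459, -0.1904, 0.3102]
ee_rot: [0.78, 0.625, -0.0, -0.001]
ft_force: [0.1, 0.0, 0.4]
grip_width: 0.176
```

```bash
python3 -c "
from go import *
go((.458,-.193,.25),77.2)
a=snap('scene','s10');b=snap('top','t10')
r=lambda im,x,y,w,h:cv2.resize(im[y:y+h,x:x+w],(400,300),interpolation=cv2.INTER_CUBIC)
cv2.imwrite('pics/c10.png',np.hstack([r(a['color'],200,150,140,105),r(b['color'],330,190,140,105)])[:,:,::-1])
"
```

```text
t 13.8 pos [ 0.459  -0.1904  0.3102] yaw 77.43 F [0.12 0.03 0.42] w 0.176
dworld [-0.001  -0.0026 -0.0602] shift [-0.06 -0.01  1.2 ] turn [-0.01 -0.    0.05]
q [ 0.87  0.18 -0.61  1.88  0.12  1.11  1.56]
```

View pics/c10.png

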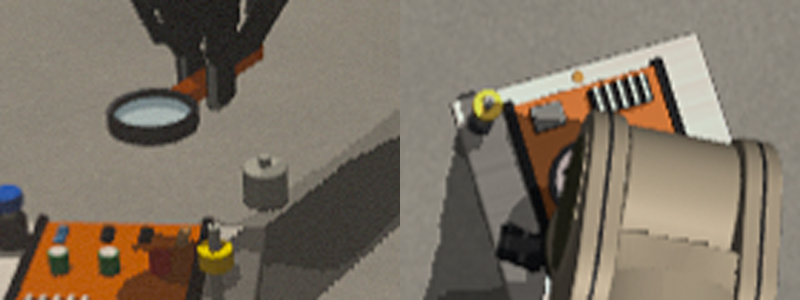

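The scene crop shows the loupe level above the board, with the shadow near the capacitor. The top view is partly covered by the arm. I'll compare the lens positions the camera gives with the TCP at each stage.

```bash
cat > lens.py <<'E'
from m import *
def lens(c,box,show=None):
    m=mask(c,(85,12,90),(118,90,255),box);m=cv2.morphologyEx(m,cv2.MORPH_CLOSE,np.ones((5,5),np.uint8))
    n,l,st,ce=cv2.connectedComponentsWithStats(m);i=1+np.argmax(st[1:,4])
    pts=cv2.findContours((l==i).astype(np.uint8),0,1)[0][0]
    e=cv2.fitEllipse(pts); return np.array(e[0]),e[1],st[i]
def ring(c,box):
    # dark ring + lens filled: outer silhouette
    g=cv2.cvtColor(c['color'],cv2.COLOR_RGB2GRAY)
    return g
E
python3 - <<'E'
from lens import *
for f,box,tcp in [('scene0',(455,262,45,35),None),('s8',(455,265,40,30),(.4758,.2593,.1962)),('s9',(465,195,50,50),(.4747,.26,.3396)),('s10',(230,175,45,30),(.459,-.1904,.3102))]:
    c=load(f);p,ax,st=lens(c,box);
    z=(tcp[2] if tcp else .1962)-.1552
    w=onz(c,*p,z+.002)
    print(f,p.round(1),np.round(ax,1),st,w.round(4), (w[:2]-np.array(tcp[:2])).round(4) if tcp else '')
E
```

```text
scene0 [474.1 280. ] [13.2 27.3] [460 273  29  15 313] [0.5413 0.2444 0.043 ] 
s8 [474. 280.] [13.2 27.6] [460 273  28  15 316] [0.5414 0.2443 0.043 ] [ 0.0656 -0.015 ]
s9 [490.  212.9] [ 9.1 27.9] [475 208  31  12 198] [0.5369 0.2456 0.1864] [ 0.0622 -0.0144]
s10 [252.8 188.3] [ 8.3 24.3] [240 184  27  10 182] [ 0.5242 -0.2056  0.157 ] [ 0.0652 -0.0152]
```

Camera and TCP agree: the lens sits about 66–68 mm ahead of the TCP along the handle. The TCP target is (.4587, -.1924, .250). Descending.

>>> servo_tool([
  [[-0.04,-0.01,0.2,0,0,0.05],[0,0,0.25,0,0,0],[0,0,0.25,0,0,0],[0,0,0.2,0,0,0],[0,0,0.1,0,0,0],[0,0,0,0,0,0],[0,0,0,0,0,0]],
])

```text
clock: 14.6
position: [0.4579, -0.1925, 0.256]
ee_rot: [0.782, 0.623, -0.0, -0.0]
ft_force: [-0.6, 0.5, -0.8]
grip_width: 0.178
```

```bash
python3 -c "
from go import *
go((.4587,-.1924,.25),77.2)
"
```

```text
t 14.6 pos [ 0.4579 -0.1925  0.256 ] yaw 77.14 F [-0.62  0.53 -0.82] w 0.178
dworld [ 0.0008  0.0001 -0.006 ] shift [0.01 0.01 0.12] turn [-0.01 -0.   -0.01]
q [ 0.85  0.25 -0.6   1.94  0.17  1.    1.52]
```

>>> servo_tool([
  [[0.01,0.01,0.12,0,0,0],[0,0,0,0,0,0],[0,0,0,0,0,0]],
])

```text
clock: 14.9
position: [0.459, -0.1922, 0.2502]
ee_rot: [0.782, 0.623, 0.0, 0.0]
ft_force: [0.1, 0.1, -0.2]
grip_width: 0.176
```

```bash
python3 -c "
from go import *
from lens import lens
go((.4587,-.1924,.25),77.2)
a=snap('scene','s11');b=snap('top','t11')
p,ax,st=lens(a,(230,190,50,50));P=status.get_obs()['position'];print(p,ax,st,onz(a,*p,P[2]-.1552+.002))
r=lambda im,x,y,w,h:cv2.resize(im[y:y+h,x:x+w],(400,400),interpolation=0)
cv2.imwrite('pics/c11.png',np.hstack([r(a['color'],225,195,70,70),r(b['color'],340,200,90,90)])[:,:,::-1])
"
```

```text
t 14.9 pos [ 0.459  -0.1922  0.2502] yaw 77.14 F [ 0.09  0.05 -0.15] w 0.176
dworld [-0.0003 -0.0002 -0.0002] shift [-0.01 -0.    0.  ] turn [ 0.01  0.   -0.01]
q [ 0.85  0.26 -0.6   1.94  0.18  0.99  1.51]
[253.74488831 214.2612915 ] (9.089306831359863, 22.623233795166016) [241 210  26  11 159] [ 0.52401605 -0.20803762  0.09704655]
```

View pics/c11.png

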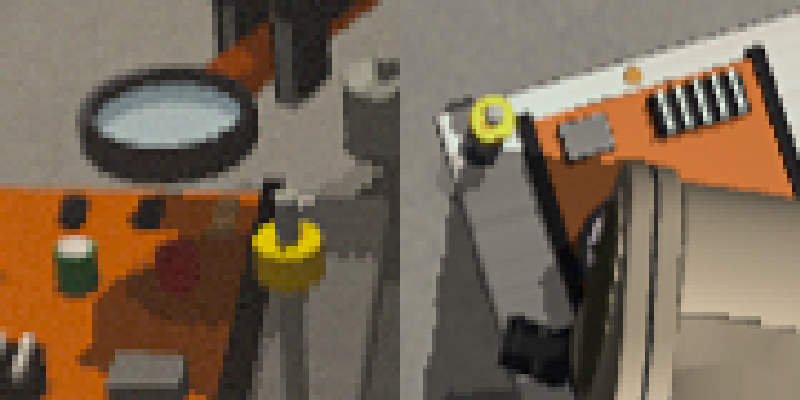

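```bash
python3 -c "
from h import *
a=load('s11')
for z in (.093,.095,.097): print(z,onz(a,254.1,216.4,z).round(4))
print('red scene',onz(a,255.,238.65,.04).round(4),'post top scene',onz(a,275,228.9,.118).round(4),'top',onz(load('top0'),360.4,224.9,.118).round(4))
print('collar scene for z',[ (z,onz(a,274.8,239.1,z).round(4).tolist()) for z in (.093,.095,.097)])
print(proj(a,(.459+.0663,-.1922-.0152,.095)))
"
```

```text
0.093 [ 0.5255 -0.2069  0.093 ]
0.095 [ 0.5287 -0.2054  0.095 ]
0.097 [ 0.5318 -0.2038  0.097 ]
red scene [ 0.5281 -0.2076  0.04  ] post top scene [ 0.5962 -0.1317  0.118 ] top [ 0.5922 -0.1322  0.118 ]
collar scene for z [(0.093, [0.5933, -0.1344, 0.093]), (0.095, [0.5962, -0.1332, 0.095]), (0.097, [0.5991, -0.132, 0.097])]
[253.84594288 215.4675318 ]
```

The checks agree: ring at z .095 against collar .095, and lens (.5287, -.2054) against red capacitor (.5281, -.2076) in the scene camera. One last full view before handing in.

View pics/s11.png

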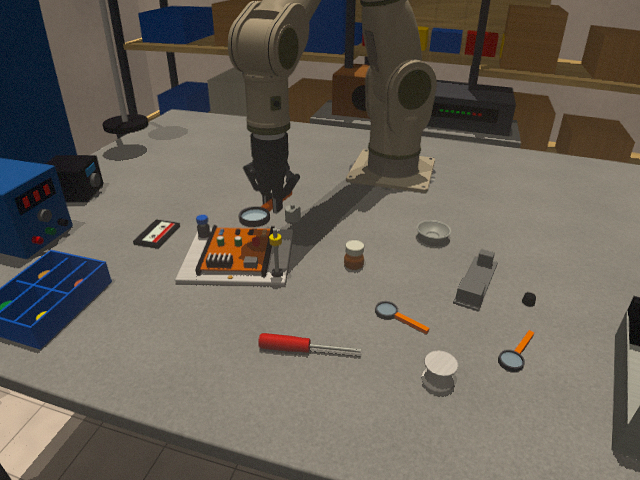

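The full view shows the loupe held at (254,215) above the board, the plunger up at (202,218), and the rest empty. The jar, dish, knob, cassette, spool, screwdriver and motor are all where they started.

```bash
python3 -c "
from go import *
go((.4587,-.1924,.25),77.2)
print(order.hand_in())"
```

```text
t 15.0 pos [ 0.4589 -0.1922  0.2502] yaw 77.13 F [-0.29  0.26 -0.68] w 0.175
dworld [-0.0002 -0.0002 -0.0002] shift [-0. -0.  0.] turn [ 0.01  0.   -0.01]
q [ 0.85  0.26 -0.6   1.94  0.18  0.99  1.51]
the job is handed in; nothing more can be done
None
```

I pressed the plunger, then took the loupe by its handle and handed the job in at 15 s, still holding it over the red capacitor. The hand-in gave no verdict.

- **Plunger:** I pressed it the full 10 mm to its stop, at about 22–27 N, and held it there for about 1 s. The camera showed it back up afterwards.
- **Loupe:** It was taken at the balance point, carried well above the post, and is held level within about 0.1° by the tool's reading. I saw no contact with the holder, and the wrist force stayed near zero on the way.
- **Height:** The ring is at about 95 mm, and I measured the collar at about 95 mm, give or take 1–2 mm.
- **Centring:** The scene camera puts the lens about 2 mm from the red capacitor's centre.
- **Disagreements:** The two cameras differed by 3–5 mm in x, so I used relative or averaged positions. The arm blocked the top camera at the end, so centring was checked only from the scene camera and the TCP reading.
- **Other things on the bench:** They looked unmoved in the last full picture.

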